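# Cradle the grinder shaft and cap its end

## Robot

A 7-joint arm with a two-finger parallel gripper is mounted at the origin on the work surface. World frame = base frame: x ahead of the robot, y to its left, z up, the work surface at z = 0. Lengths are in m, angles in degrees, forces in N, time in s.
With the tool pointing down it reaches from about 0.425 to 0.925 m from the base axis. Payload 6.8 kg.
Tool frame: the origin (TCP) lies midway between the tips of the shut fingers; the grasp point (between the pads) lies r.pinch_z behind it (r.pinch_z is the distance from the TCP to the grasp point, in m); z points along the fingers, y is the line along which they close (so a half turn about z gives the same grasp; the last joint's range is limited). The gripper opens to 85 mm and grips with 20 to 120 N. Pads are 22 mm wide; open, the fingers measure 114 mm over their backs; the gripper's body (76 mm by 85 mm) begins 54 mm behind the grasp point. The pads swing forward as they close: fully open they stand 13 mm farther back than shut.
Start: joints at [-70.823, 27.33, 1.283, 89.118, -0.659, 63.558, -4.761], TCP at [0.289, 0.61, 0.231] pointing down, gripper open.
Joint ranges: [-169.35, 169.35], [-19.33, 120.38], [-80.79, 83.38], [13.8, 139.57], [-78.32, 258.32], [9.67, 109.79], [-169.56, 169.56]. Speed limits (degrees/s): [136.94, 136.94, 180, 180, 180, 180, 180].

## Interface

Orientations are given as a 3x3 rotation matrix whose columns are the frame's x, y, z axes.
In Python, from cell import r, vision gives the robot as it stands.
- The arm moves only by the tool step_arm, never from a script. Its argument "rows" is a list of rows, each an object with "xyz": the shift along the world's x, y, z as a fraction of full scale, a list of three; "rot": the turn, a rotation vector about the world's x, y, z as a fraction of full scale, a list of three. A call has 1 to 8 rows; each row is the pose to reach, as a shift and turn from the pose commanded when the call began, turning the shorter way round; what a row does not reach only later rows make up. Full scale, the value 1, is 0.12 m for a shift and pi rad for a turn. A row lasts 1/12 s, in which the tool goes at most 41.7 mm and 7.16 degrees, less where a joint would pass 70% of its speed; a pose out of reach is approached as far as the arm can. A call with a number of a shift or a turn outside -1 to 1 is refused whole. A call with a gripper value outside its range is refused whole. "grip" is the closure, from -1 (fully open) to 1 (shut), set as the call begins (left out, the last holds). The fingers move at their own pace and stop on an object; "newtons" is the grip in N (left out, the last holds). Time passes only in rows, so rows that repeat a pose let the fingers close. It gives the time, the measured TCP pose, the force, the opening and the grip force at its end, in the units of the state.
- r.get_obs(): the state, without advancing time (a new reading comes with each control period).
- vision.read_camera(name): name is "scene" or "top" or "wrist"; returns a dict with "image" (384x512x3 uint8, red, green, blue), "fx", "fy", "cx", "cy" (pixels), "R" (3x3) and "t" (3): a world point X has camera coordinates R X + t. Camera axes: x right, y down, z forward; pixel columns grow to the right and rows downward; lengths in m; the calibration is good to about 2 mm. A picture is of the moment at which its call begins. There is no depth.
- r.job_done(): hands the job in; it is judged then, once.
The state is a dict: "time": time; "joints": joint angles; "dq": joint speeds; "joint_torque": joint torques, N m; "position": TCP position; "eef_rot": TCP orientation; "contact_force": force on the tool from outside, world axes, zero at the start; "ft_torque": the same for the moment, N m; "grip_width": finger opening in m; "finger_force": force on a finger pad.
Only numpy, scipy, OpenCV 4.12 (cv2) and the standard library are available. Lean on these libraries where they do the work, as an engineer would, in place of code of your own. Each camera call takes 0.05 s, during which the arm holds its last target. There are 200 camera calls.

## Task

Pull the red bellows cap back along its slide, then set the grinder's burr shaft down gently (not dropped) in the two saddle notches of the wooden cradle, so that it lies level with the saddle by the burr between burr and flange and the thin end facing the cap. Then push the cap fully home over the thin end and let go. Leave the tamper, dosing cup, glass cup and canister standing where they are.

Things in the scene. Friction and masses are not known exactly. Their poses are not given: they have to be found in the camera images.
- cradle: Fixed wooden cradle. Origin: underside, midway between its saddles; x runs along the notch line towards the red cap, z up. Dark base 235 x 64 x 12 mm (x -80 to 155). Rightly seated, the shaft's origin lies at cradle (0, 0, 75) mm, axis level along x, 5 mm axial play each way; the wrong way round it slopes by 6 degrees.
- burr_saddle (a point): Bottom of the 90 degree V notch of the burr saddle (takes the journal r 9 between burr and flange): cradle x = -53, 62.3 mm above the counter. The saddle is Y-shaped, 8 mm thick, 46 mm across its arms, arms up to 80 mm high.
- thin_saddle (a point): Bottom of the 90 degree V notch of the thin saddle (takes the thin journal): cradle x = +50, 67.9 mm above the counter. Y-shaped, 10 mm thick, 46 mm across its arms, arms up to 85 mm high.
- cap (a joint): Slide of the red cap along the cradle's x axis, in m: 0 = fully home (over the shaft's end), 0.042 = fully pulled back. Starts home or nearly home, in the way of the shaft. Stiff: about 3 N of friction, stays where left.
- cap_grip (a point): Middle of the hard red bellows cap, a cup on its side: 30 mm across (33 over the ribs), 36 long, mouth towards the saddles, bore 20, 32 deep. 75 mm above the counter; with the slide at 0 it lies at cradle x = 90 mm (mouth at 72) and moves with it. It stands on a post 10 mm wide, so its sides can be pinched from above.
- shaft: Loose burr shaft, about 170 g. Origin midway on its axis, x from burr to thin end, rolled any way. Along x in mm: -95 to -62 burr, radius 12 to 17; to -44 journal r 9; to -39 flange r 12; to 28 plain middle r 7 (grip here; centre of mass near -5); to 38 brass hexagon 34 across flats; to 95 thin journal r 5. Starts lying in the tray on burr and hexagon, axis 23 mm above the counter.
- burr_end (a point): Centre of the burr's end face, shaft x = -95 mm.
- thin_end (a point): Centre of the thin end's face, shaft x = +95 mm.
- tray: Bamboo tray fixed to the counter, 290 x 290 mm, floor 6 mm above the counter, rim 12 mm high and 6 mm wide. Origin: centre of underside.
- tamper: Loose steel tamper standing in a corner of the tray, foot 57 mm across, 76 mm tall; origin: centre of underside. Leave alone.
- dosing_cup: Loose black open dosing cup standing in a corner of the tray, 54 mm across, 42 mm tall; origin: centre of underside. Leave alone.
- cup: Loose glass espresso cup standing beside the cradle, 58 mm across, 58 mm tall; origin: centre of underside. Leave alone.
- canister: Loose clear canister of beans with black latched lid, 88 mm across (102 over the latch), 123 mm tall; origin: centre of underside. Leave alone.
Mind the look-alikes: they are no part of the job. What is shaped like the shaft but green, orange or purple is not meant.

How it is judged (in metres and radians):
On the way, in this order (a step that is already met when the one before it is completed fails the run):
1. the cap is pulled back clear (slide above 28 mm) (value of joint cap above 0.028 m), for 0.1 s.
2. the shaft lies level in both notches, the right way round, at rest (x of burr_end in the frame of cradle between -0.102 and -0.088 m and y of burr_end in the frame of cradle between -0.004 and 0.004 m and z of burr_end in the frame of cradle between 0.071 and 0.079 m and x of thin_end in the frame of cradle between 0.088 and 0.102 m and y of thin_end in the frame of cradle between -0.004 and 0.004 m and z of thin_end in the frame of cradle between 0.071 and 0.079 m and linear speed of shaft below 0.02 m/s and angular speed of shaft below 0.3 rad/s), for 0.2 s.
At the end, for the whole second after the job is handed in: The shaft rests in both notches, thin end to the cap: both end centres within 4 mm of the notch line sideways and in height and within 7 mm of their place lengthwise; the cap's slide is within 3 mm of fully home; the four bystanders stand upright (within 0.1 rad); all at rest and released (all of step 2 and value of joint cap below 0.003 m and angle between each of tamper, dosing_cup, cup, canister's own z axis and vertical below 0.1 rad); the robot touches nothing.
It fails at once if the tamper is knocked over or shifted by more than 20 mm (distance of tamper from where it was at the start of the episode above 0.02 m or angle between tamper's own z axis and vertical above 0.4 rad).
It fails at once if the dosing cup is knocked over or shifted by more than 20 mm (distance of dosing_cup from where it was at the start of the episode above 0.02 m or angle between dosing_cup's own z axis and vertical above 0.4 rad).
It fails at once if the glass cup is knocked over or shifted by more than 20 mm (distance of cup from where it was at the start of the episode above 0.02 m or angle between cup's own z axis and vertical above 0.4 rad).
It fails at once if the canister is knocked over or shifted by more than 20 mm (distance of canister from where it was at the start of the episode above 0.02 m or angle between canister's own z axis and vertical above 0.4 rad).
It fails at once if the shaft is rammed into the cradle (over 45 N) or falls into it (faster than 0.45 m/s within 25 mm above its seat, as after a drop of over 10 mm) (contact force between shaft and cradle above 45 N or (x of shaft in the frame of cradle between -0.05 and 0.05 m and y of shaft in the frame of cradle between -0.03 and 0.03 m and z of shaft in the frame of cradle between 0.03 and 0.1 m and linear speed of shaft above 0.45 m/s)).
It also fails if it takes over 72 s, if anything falls off the work surface, if the arm or the gripper's body presses on something with over 40 N, if the wrist force passes 120 N, or if a joint passes its speed limit or range.

## Working session

There is one attempt and no reset: what is moved stays moved. The work goes in short steps, Python scripts to look and compute and a tool call to move; the robot and the scene stay as the last step left them, time stands still between calls to the robot, and variables do not carry over. Pictures are saved under pics/ and viewed, at most 10 in all, crops included, and the job is handed in when it is done.

Besides the shell and the picture viewer there is one more tool, called after "Emit:" in YAML: its name, and indented under it one key for each argument. step_arm: Moves the arm, as the interface text tells. Its arguments: {"type":"object","properties":{"rows":{"type":"array"},"grip":{"type":"number"},"newtons":{"type":"number"}},"required":["rows"]}

```bash
mkdir -p pics; python3 - <<'E'
from cell import r, vision
import cv2,pickle
d={}
for n in("scene","top"):
    d[n]=vision.read_camera(n); c=d[n]
    cv2.imwrite(f"pics/{n}0.png",cv2.resize(c["image"][:,:,::-1],(800,600),interpolation=cv2.INTER_CUBIC))
    print(n,c["fx"],c["fy"],c["cx"],c["cy"],c["R"],c["t"])
pickle.dump(d,open("d0.pkl","wb"))
o=r.get_obs();print(o["time"],o["position"],o["eef_rot"],r.pinch_z,o["grip_width"])
E
```

```text
scene 371.5622856161496 371.5622856161496 259.23960010713455 192.4577449431559 [[-0.29244944  0.95621224  0.01146588]
 [ 0.7682435   0.24206693 -0.59262596]
 [-0.56945171 -0.16450454 -0.80539618]] [ 0.21834464 -0.33047664  1.68020565]
top 365.121836493126 365.121836493126 259.09373880994906 196.16951948893595 [[ 0.01325276 -0.99986562 -0.00964925]
 [-0.98347648 -0.01129184 -0.18068343]
 [ 0.18055019  0.01188436 -0.98349397]] [-0.07319827  0.53207285  1.04114948]
0.1 [0.28898166 0.60943009 0.23042784] [[-9.03578080e-01  4.28423021e-01 -6.07400114e-04]
 [ 4.28423441e-01  9.03576829e-01 -1.50657602e-03]
 [-9.66191819e-05 -1.62153351e-03 -9.99998681e-01]] 0.0187 0.08537182771639136
```

View pics/scene0.png

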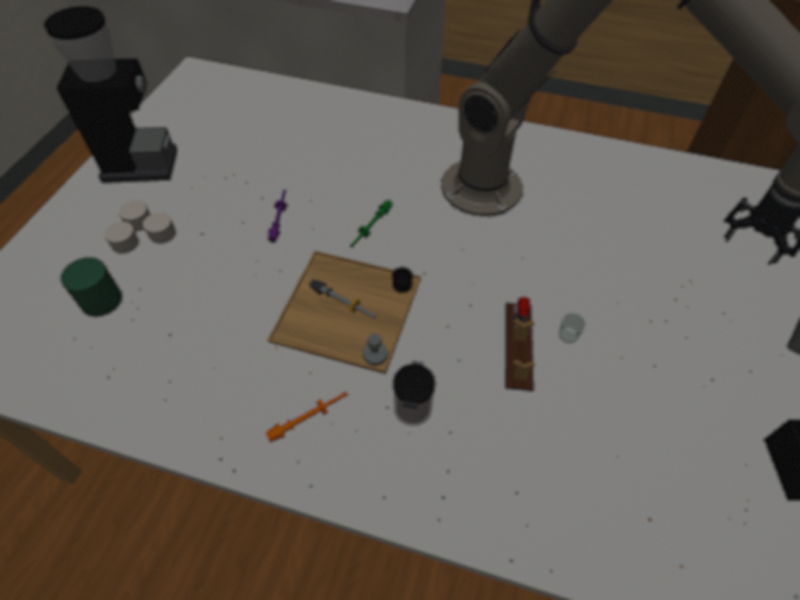

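View pics/top0.png

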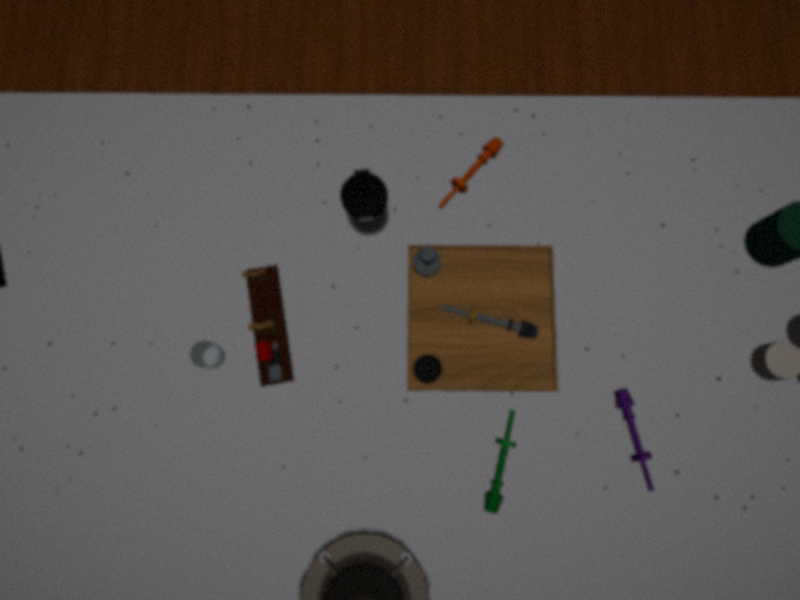

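Candidates (top view, 800x600 px): steel and brass shaft in the tray (488,321), green one (502,460), orange one (470,172) and purple one (635,440). By the description I choose the steel and brass one, with its burr at (527,329) and thin end at (443,307). The cradle is at (270,325) with its red cap at (264,350). The glass cup is beside it at (208,354), and the canister is at (365,200).

```bash
cat > h.py <<'E'
import numpy as np,cv2,pickle
def ray(c,u,v,z):
    R,t=np.array(c["R"]),np.array(c["t"]); o=-R.T@t
    d=R.T@np.array([(u-c["cx"])/c["fx"],(v-c["cy"])/c["fy"],1.]); return o+d*(z-o[2])/d[2]
def proj(c,X):
    p=np.array(c["R"])@np.array(X)+np.array(c["t"]); return np.array([c["fx"]*p[0]/p[2]+c["cx"],c["fy"]*p[1]/p[2]+c["cy"]])
def tri(c1,p1,c2,p2):
    P=[np.diag([1,1,1])@np.array([[c["fx"],0,c["cx"]],[0,c["fy"],c["cy"]],[0,0,1]])@np.c_[np.array(c["R"]),np.array(c["t"])] for c in(c1,c2)]
    X=cv2.triangulatePoints(P[0],P[1],np.float64(p1),np.float64(p2));return (X[:3]/X[3]).ravel()
E
python3 - <<'E'
from h import *
d=pickle.load(open("d0.pkl","rb"))
def crop(n,u,v,w=60,h=45):
    im=d[n]["image"][v-h:v+h,u-w:u+w,::-1]
    return cv2.resize(cv2.convertScaleAbs(im,alpha=2.0),(400,300),interpolation=cv2.INTER_CUBIC)
cv2.imwrite("pics/c1.png",np.vstack([np.hstack([crop("top",312,205),crop("top",172,208)]),np.hstack([crop("scene",220,192),crop("scene",332,220)])]))
for n in d:
    hsv=cv2.cvtColor(d[n]["image"],cv2.COLOR_RGB2HSV);H,S,V=cv2.split(hsv)
    red=((H<4)|(H>176))&(S>200)&(V>70)
    _,_,st,ce=cv2.connectedComponentsWithStats(red.astype(np.uint8))
    print(n,"red",[(s,c) for s,c in zip(st[1:].tolist(),ce[1:].round(1).tolist()) if s[4]>8])
    x=(312,205) if n=="top" else (220,192)
    print("hsv cradle base",hsv[(185,175)if n=="top" else (220,331)],"tray",hsv[(230,310) if n=="top" else (215,200)])
E
```

```text
scene red [([332, 192, 6, 10, 56], [334.6, 196.5])]
hsv cradle base [ 11 160  51] tray [ 17 128 106]
top red [([165, 219, 7, 12, 70], [168.0, 224.1])]
hsv cradle base [  2 245  26] tray [ 17 171  82]
```

View pics/c1.png

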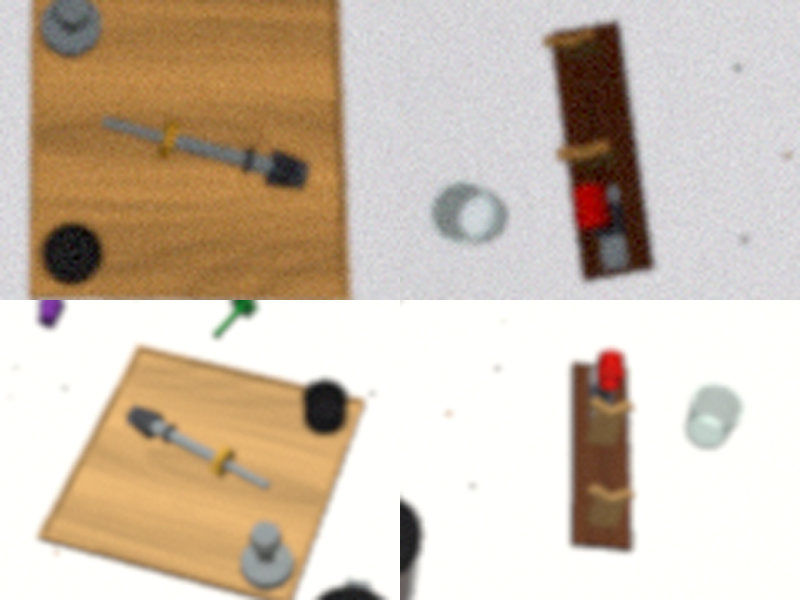

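The crop confirms it: steel shaft with brass hexagon and dark burr, top px thin end (283,196), burr end (343,212). The cradle's cap end points towards the robot, and the glass cup stands on its +y side.

```bash
python3 - <<'E'
from h import *
d=pickle.load(open("d0.pkl","rb"));T,S=d["top"],d["scene"]
for n,a,b in(("thin",(283.2,196.3),(240.7,202.8)),("burr",(343.2,211.9),(199.3,180.9)),("cap",(168,224.1),(334.6,196.5)),("hex",(303,201.5),(227,195.5))):
    z=.075 if n=="cap" else .023
    print(n,ray(T,*a,z).round(4),ray(S,*b,z).round(4),tri(T,a,S,b).round(4))
print("top corners z12",[ray(T,*p,.012)[:2].round(4).tolist() for p in((177.4,169.6),(187.9,242.8),(167.5,246.7))])
print("scene corners z12",[ray(S,*p,.012)[:2].round(4).tolist() for p in((323.6,194.2),(323.6,248.8),(341.6,249.7))])
# saddles arm tips top: 
print("saddle tips z80/85",[ray(T,*p)[:2].round(4).tolist() for p in((112+145/3.333,163+42/3.333,.08),(112+197/3.333,163+36/3.333,.08),(112+158/3.333,163+157/3.333,.085),(112+210/3.333,163+149/3.333,.085))])
for n,p in(("glass",(208,354)),("can",(365,200)),("tamper",(427,260)),("dose",(427,368))):
    print(n,ray(T,p[0]/1.5625,p[1]/1.5625,.05)[:2].round(3))
# brown mask line fit
for n,c in d.items():
    hsv=cv2.cvtColor(c["image"],cv2.COLOR_RGB2HSV)
    m=((hsv[...,0]<14)|(hsv[...,0]>170))&(hsv[...,1]>120)&(hsv[...,2]<70)
    x0,x1,y0,y1=(150,195,160,255) if n=="top" else (315,350,188,255)
    m[:y0]=0;m[y1:]=0;m[:,:x0]=0;m[:,x1:]=0
    m8=cv2.morphologyEx(m.astype(np.uint8),cv2.MORPH_CLOSE,np.ones((3,3)))
    ct=max(cv2.findContours(m8,0,1)[0],key=cv2.contourArea)
    side=[(np.nonzero(m8[v])[0].max()+.5,v) if n=="top" else (np.nonzero(m8[v])[0].min()-.5,v) for v in (range(175,238) if n=="top" else range(205,245))]
    a=np.polyfit([s[1] for s in side],[s[0] for s in side],1)
    P=[ray(c,np.polyval(a,v),v,.0 if n=="top" else .012) for v in((175,238) if n=="top" else (205,245))]
    dd=P[0]-P[1];print(n,a,P[0][:2].round(4),P[1][:2].round(4),"cradle x dir deg",np.degrees(np.arctan2(-dd[1],-dd[0])), cv2.minAreaRect(ct))
E
```

```text
thin [ 0.538  -0.1399  0.023 ] [ 0.5404 -0.1352  0.023 ] [ 0.5382 -0.1381  0.0192]
burr [ 0.4921 -0.3211  0.023 ] [ 0.4908 -0.3206  0.023 ] [ 0.4918 -0.3204  0.0244]
cap [0.4434 0.1939 0.075 ] [0.4469 0.1904 0.075 ] [0.4441 0.1925 0.0724]
hex [ 0.5226 -0.2001  0.023 ] [ 0.5242 -0.1949  0.023 ] [ 0.5225 -0.1981  0.02  ]
top corners z12 [[0.6212, 0.1909], [0.394, 0.1468], [0.3815, 0.2079]]
scene corners z12 [[0.4006, 0.1508], [0.6302, 0.196], [0.6151, 0.2559]]
saddle tips z80/85 [[0.5849, 0.2376], [0.5909, 0.1921], [0.4822, 0.2183], [0.4897, 0.1739]]
glass [0.437 0.303]
can [0.746 0.015]
tamper [ 0.625 -0.108]
dose [ 0.416 -0.11 ]
scene [-2.96334996e-17  3.24500000e+02] [0.4488 0.1637] [0.6147 0.1961] cradle x dir deg 11.053068323472898 ((332.0, 221.5), (53.0, 14.0), 90.0)
top [1.49337558e-01 1.50149162e+02] [0.6067 0.1964] [0.4091 0.1568] cradle x dir deg -168.6684162669034 ((171.84774780273438, 207.52102661132812), (72.04207611083984, 18.82180404663086), 82.14668273925781)
```

Emit:
step_arm:
  rows:
    - {"xyz": [0.4, -0.85, 0.1], "rot": [0, 0, 0.05]}
    - {"xyz": [0.4, -0.85, 0.1], "rot": [0, 0, 0.05]}
    - {"xyz": [0.4, -0.85, 0.1], "rot": [0, 0, 0.05]}
  grip: -1

```text
time: 0.35
position: [0.3387, 0.5047, 0.2428]
eef_rot: [[-0.96, 0.281, 0.0], [0.281, 0.96, -0.002], [-0.001, -0.002, -1.0]]
contact_force: [1.8, 0.2, 0.7]
grip_width: 0.0852
finger_force: 0.0
```

Emit:
step_arm:
  rows:
    - {"xyz": [0.4, -0.85, 0.1], "rot": [0, 0, 0.05]}
    - {"xyz": [0.4, -0.85, 0.1], "rot": [0, 0, 0.05]}
    - {"xyz": [0.4, -0.85, 0.1], "rot": [0, 0, 0.05]}

```text
time: 0.6
position: [0.3869, 0.402, 0.2553]
eef_rot: [[-0.992, 0.129, 0.0], [0.129, 0.992, -0.001], [-0.001, -0.001, -1.0]]
contact_force: [0.1, -0.5, -0.1]
grip_width: 0.0856
finger_force: 0.0
```

Emit:
step_arm:
  rows:
    - {"xyz": [0.4, -0.85, 0.1], "rot": [0, 0, 0.05]}
    - {"xyz": [0.4, -0.85, 0.1], "rot": [0, 0, 0.05]}
    - {"xyz": [0.4, -0.85, 0.1], "rot": [0, 0, 0.05]}

```text
time: 0.85
position: [0.4343, 0.3004, 0.2674]
eef_rot: [[-1.0, -0.029, 0.0], [-0.029, 1.0, -0.001], [-0.0, -0.001, -1.0]]
contact_force: [1.9, -0.5, 0.0]
grip_width: 0.0853
finger_force: 0.0
```

Emit:
step_arm:
  rows:
    - {"xyz": [0.4, -0.85, 0.1], "rot": [0, 0, 0.05]}
    - {"xyz": [0.4, -0.85, 0.1], "rot": [0, 0, 0.05]}
    - {"xyz": [0.4, -0.85, 0.1], "rot": [0, 0, 0.05]}
    - {"xyz": [0.4, -0.85, 0.1], "rot": [0, 0, 0.05]}
    - {"xyz": [0.4, -0.85, 0.1], "rot": [0, 0, 0.05]}

```text
time: 1.27
position: [0.4821, 0.1995, 0.2794]
eef_rot: [[-0.984, -0.179, 0.0], [-0.179, 0.984, -0.0], [-0.0, -0.0, -1.0]]
contact_force: [-0.6, 0.2, 0.5]
grip_width: 0.0853
finger_force: 0.0
```

```bash
python3 - <<'E'
from cell import r, vision
from h import *
c=vision.read_camera("wrist");pickle.dump(c,open("w1.pkl","wb"))
cv2.imwrite("pics/w1.png",cv2.resize(cv2.convertScaleAbs(c["image"][:,:,::-1],alpha=1.8),(800,600),interpolation=cv2.INTER_CUBIC))
o=r.get_obs();print(o["time"],o["position"],o["eef_rot"].round(3) if hasattr(o["eef_rot"],"round") else o["eef_rot"],o["joints"])
R=np.array(c["R"]);print((-R.T@np.array(c["t"])).round(4),R.round(3))
E
```

```text
1.3167 [0.48117734 0.20147668 0.27911358] [[-0.983 -0.183 -0.   ]
 [-0.183  0.983  0.   ]
 [ 0.     0.    -1.   ]] [-34.80312461  10.12902962   6.00141919 106.9788286   -1.20579392
  62.97089759  72.17642757]
[0.4163 0.1883 0.4209] [[-0.179  0.984  0.001]
 [ 0.949  0.173  0.265]
 [ 0.261  0.048 -0.964]]
```

View pics/w1.png

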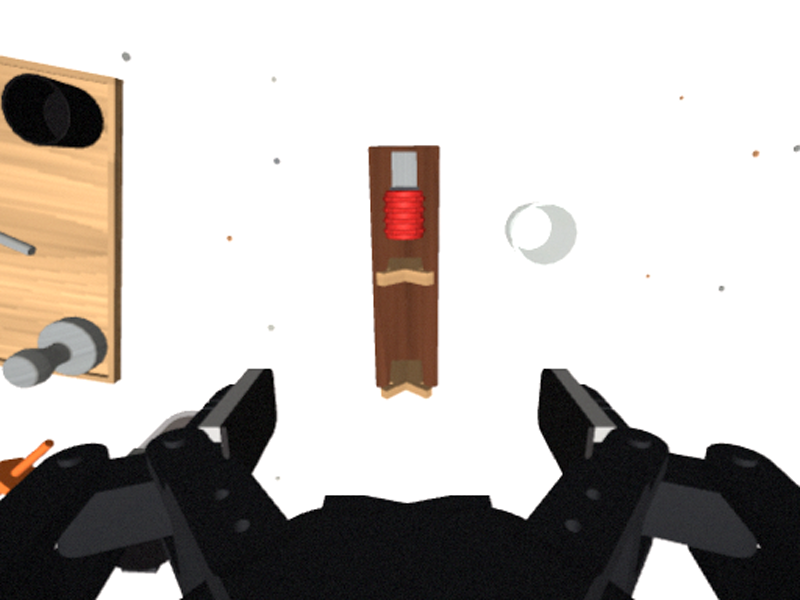

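The wrist view shows the cap at (404,215), the thin notch at (405,273), the burr notch at (406,390) and the base corners at (369,148) and (438,147). The glass cup at (540,232) is well clear.

```bash
python3 - <<'E'
from h import *
c=pickle.load(open("w1.pkl","rb"))
hsv=cv2.cvtColor(c["image"],cv2.COLOR_RGB2HSV)
red=((hsv[...,0]<4)|(hsv[...,0]>176))&(hsv[...,1]>180)&(hsv[...,2]>60)
_,_,st,ce=cv2.connectedComponentsWithStats(red.astype(np.uint8));i=st[1:,4].argmax()+1;x,y,w,h,a=st[i];print(st[i],ce[i])
f=1/1.5625
print("cap sides L/R at z75",ray(c,x,y+h/2,.075).round(4),ray(c,x+w,y+h/2,.075).round(4),"cen z.09",ray(c,*ce[i],.09).round(4), "mouth z.075",ray(c,x+w/2,y+h,.075).round(4))
q=lambda u,v,z:ray(c,u*f,v*f,z)[:2]
A,B,C,D=q(369,148,.012),q(438,147,.012),q(377,386,.012),q(437,386,.012)
print("corners",A,B,C,D,np.linalg.norm(A-B),np.linalg.norm(A-C))
s1=[q(377,281,.085),q(433,279,.085)];s2=[q(382,394,.08),q(431,394,.08)]
print("thin tips",s1,np.mean(s1,0));print("burr tips",s2,np.mean(s2,0))
d=np.mean(s1,0)-np.mean(s2,0);print("dir",np.degrees(np.arctan2(d[1],d[0])),np.linalg.norm(d))
d=A+B-C-D;print("dir base",np.degrees(np.arctan2(d[1],d[0])))
E
```

```text
[245 122  27  32 770] [258.2038961  137.04155844]
cap sides L/R at z75 [0.4461 0.1753 0.075 ] [0.4402 0.2074 0.075 ] cen z.09 [0.4409 0.1907 0.09  ] mouth z.075 [0.4622 0.1948 0.075 ]
corners [0.39577028 0.1512052 ] [0.38404411 0.21085843] [0.62132913 0.19533015] [0.61037446 0.25553139] 0.06079483194945895 0.2298343033206192
thin tips [array([0.49576082, 0.17948877]), array([0.48632575, 0.22233712])] [0.49104329 0.20091295]
burr tips [array([0.59385958, 0.1995778 ]), array([0.58636189, 0.24078471])] [0.59011074 0.22018126]
dir -168.99356455044608 0.1009238687248847
dir base -168.8828127620277
```

Emit:
step_arm:
  rows:
    - {"xyz": [-0.32, -0.09, -0.6], "rot": [0, 0, 0.002]}
    - {"xyz": [-0.32, -0.09, -0.9], "rot": [0, 0, 0.002]}
    - {"xyz": [-0.32, -0.09, -0.9], "rot": [0, 0, 0.002]}
    - {"xyz": [-0.32, -0.09, -0.9], "rot": [0, 0, 0.002]}

```text
time: 1.65
position: [0.4364, 0.1901, 0.1657]
eef_rot: [[-0.981, -0.194, -0.011], [-0.194, 0.981, -0.006], [0.012, -0.004, -1.0]]
contact_force: [-1.0, 0.8, -1.4]
grip_width: 0.0856
finger_force: 0.0
```

Emit:
step_arm:
  rows:
    - {"xyz": [0, 0, -0.2], "rot": [0, 0, 0]}
    - {"xyz": [0, 0, -0.4], "rot": [0, 0, 0]}
    - {"xyz": [0, 0, -0.6], "rot": [0, 0, 0]}
    - {"xyz": [0, 0, -0.75], "rot": [0, 0, 0]}
    - {"xyz": [0, 0, -0.86], "rot": [0, 0, 0]}
    - {"xyz": [0, 0, -0.94], "rot": [0, 0, 0]}
    - {"xyz": [0, 0, -0.94], "rot": [0, 0, 0]}

```text
time: 2.23
position: [0.4427, 0.1922, 0.0579]
eef_rot: [[-0.981, -0.192, -0.001], [-0.192, 0.981, -0.0], [0.001, -0.0, -1.0]]
contact_force: [-0.1, -0.6, 0.5]
grip_width: 0.0852
finger_force: 0.0
```

Emit:
step_arm:
  rows:
    - {"xyz": [0, 0, 0], "rot": [0, 0, 0]}
    - {"xyz": [0, 0, 0], "rot": [0, 0, 0]}
    - {"xyz": [0, 0, 0], "rot": [0, 0, 0]}
    - {"xyz": [0, 0, 0], "rot": [0, 0, 0]}
    - {"xyz": [0, 0, 0], "rot": [0, 0, 0]}
    - {"xyz": [0, 0, 0], "rot": [0, 0, 0]}
    - {"xyz": [0, 0, 0], "rot": [0, 0, 0]}
    - {"xyz": [0, 0, 0], "rot": [0, 0, 0]}
  grip: 1
  newtons: 40

```text
time: 2.9
position: [0.4436, 0.1901, 0.0595]
eef_rot: [[-0.982, -0.19, 0.001], [-0.19, 0.982, -0.001], [-0.001, -0.001, -1.0]]
contact_force: [0.4, -5.2, 8.7]
grip_width: 0.0281
finger_force: 40.6
```

Emit:
step_arm:
  rows:
    - {"xyz": [-0.04, -0.008, 0], "rot": [0, 0, 0]}
    - {"xyz": [-0.08, -0.016, 0], "rot": [0, 0, 0]}
    - {"xyz": [-0.12, -0.024, 0], "rot": [0, 0, 0]}
    - {"xyz": [-0.16, -0.031, 0], "rot": [0, 0, 0]}
    - {"xyz": [-0.2, -0.039, 0], "rot": [0, 0, 0]}
    - {"xyz": [-0.24, -0.047, 0], "rot": [0, 0, 0]}
    - {"xyz": [-0.24, -0.047, 0], "rot": [0, 0, 0]}

```text
time: 3.48
position: [0.415, 0.1845, 0.0595]
eef_rot: [[-0.982, -0.19, 0.002], [-0.19, 0.982, -0.0], [-0.002, -0.001, -1.0]]
contact_force: [1.4, -3.7, 7.5]
grip_width: 0.028
finger_force: 40.5
```

Moved 29 mm with low force. Continue to the stop.

Emit:
step_arm:
  rows:
    - {"xyz": [-0.02, -0.004, 0], "rot": [0, 0, 0]}
    - {"xyz": [-0.04, -0.008, 0], "rot": [0, 0, 0]}
    - {"xyz": [-0.06, -0.012, 0], "rot": [0, 0, 0]}
    - {"xyz": [-0.06, -0.012, 0], "rot": [0, 0, 0]}

```text
time: 3.82
position: [0.4118, 0.184, 0.0597]
eef_rot: [[-0.982, -0.189, 0.009], [-0.189, 0.982, 0.002], [-0.01, 0.001, -1.0]]
contact_force: [13.6, -3.0, -7.3]
grip_width: 0.0278
finger_force: 41.6
```

```bash
python3 - <<'E'
from cell import r, vision
from h import *
c=vision.read_camera("top")
hsv=cv2.cvtColor(c["image"],cv2.COLOR_RGB2HSV)
o=r.get_obs();print(o["time"],o["position"],o["contact_force"],o["joints"])
E
```

```text
3.8667 [0.41177637 0.18396264 0.05968619] [12.96072378 -3.33074726 -6.86839019] [-35.47504359  21.58476579   3.96035773 127.48249291  -2.55544057
  30.50471281  71.29268749]
```

Emit:
step_arm:
  rows:
    - {"xyz": [0.017, 0.003, 0], "rot": [0, 0, 0]}
    - {"xyz": [0.017, 0.003, 0], "rot": [0, 0, 0]}
    - {"xyz": [0.017, 0.003, 0], "rot": [0, 0, 0]}

```text
time: 4.12
position: [0.4118, 0.1839, 0.0596]
eef_rot: [[-0.982, -0.189, 0.005], [-0.189, 0.982, 0.001], [-0.005, -0.0, -1.0]]
contact_force: [5.8, -4.5, 1.9]
grip_width: 0.0279
finger_force: 42.7
```

Emit:
step_arm:
  rows:
    - {"xyz": [0, 0, 0], "rot": [0, 0, 0]}
    - {"xyz": [0, 0, 0], "rot": [0, 0, 0]}
    - {"xyz": [0, 0, 0], "rot": [0, 0, 0]}
    - {"xyz": [0, 0, 0], "rot": [0, 0, 0]}
    - {"xyz": [0, 0, 0], "rot": [0, 0, 0]}
    - {"xyz": [0, 0, 0], "rot": [0, 0, 0]}
  grip: -1

```text
time: 4.62
position: [0.4086, 0.1845, 0.0585]
eef_rot: [[-0.982, -0.191, -0.0], [-0.191, 0.982, 0.0], [0.0, 0.0, -1.0]]
contact_force: [0.6, 0.1, -0.3]
grip_width: 0.085
finger_force: 0.0
```

Emit:
step_arm:
  rows:
    - {"xyz": [0, 0, 0.2], "rot": [0, 0, 0]}
    - {"xyz": [0, 0, 0.5], "rot": [0, 0, 0]}
    - {"xyz": [0, 0, 0.8], "rot": [0, 0, 0]}
    - {"xyz": [0, 0, 1], "rot": [0, 0, 0]}

```text
time: 4.95
position: [0.4094, 0.1847, 0.1813]
eef_rot: [[-0.982, -0.19, 0.002], [-0.19, 0.982, 0.001], [-0.002, 0.001, -1.0]]
contact_force: [1.5, 0.5, -0.1]
grip_width: 0.0855
finger_force: 0.0
```

Emit:
step_arm:
  rows:
    - {"xyz": [0.25, -0.8, 0.8], "rot": [0, 0, -0.12]}
    - {"xyz": [0.25, -0.8, 0.8], "rot": [0, 0, -0.12]}
    - {"xyz": [0.25, -0.8, 0.8], "rot": [0, 0, -0.12]}
    - {"xyz": [0.25, -0.8, 0.8], "rot": [0, 0, -0.12]}

```text
time: 5.28
position: [0.4413, 0.0847, 0.2786]
eef_rot: [[-0.981, 0.195, 0.006], [0.195, 0.981, 0.001], [-0.005, 0.003, -1.0]]
contact_force: [0.9, -1.3, -0.6]
grip_width: 0.0852
finger_force: 0.0
```

Emit:
step_arm:
  rows:
    - {"xyz": [0.2, -0.9, 0], "rot": [0, 0, -0.17]}
    - {"xyz": [0.2, -0.9, 0], "rot": [0, 0, -0.17]}
    - {"xyz": [0.2, -0.9, 0], "rot": [0, 0, -0.17]}
    - {"xyz": [0.2, -0.9, 0], "rot": [0, 0, -0.17]}
    - {"xyz": [0.2, -0.9, 0], "rot": [0, 0, -0.17]}

```text
time: 5.7
position: [0.4627, -0.0215, 0.2741]
eef_rot: [[-0.746, 0.666, -0.001], [0.666, 0.746, -0.0], [0.0, -0.001, -1.0]]
contact_force: [-0.4, 0.7, 0.2]
grip_width: 0.0854
finger_force: 0.0
```

Emit:
step_arm:
  rows:
    - {"xyz": [0.2, -0.9, 0], "rot": [0, 0, -0.17]}
    - {"xyz": [0.2, -0.9, 0], "rot": [0, 0, -0.17]}
    - {"xyz": [0.2, -0.9, 0], "rot": [0, 0, -0.17]}
    - {"xyz": [0.2, -0.9, 0], "rot": [0, 0, -0.17]}
    - {"xyz": [0.2, -0.9, 0], "rot": [0, 0, -0.17]}

```text
time: 6.12
position: [0.4866, -0.1295, 0.274]
eef_rot: [[-0.303, 0.953, -0.001], [0.953, 0.303, -0.001], [-0.0, -0.001, -1.0]]
contact_force: [-0.1, 0.1, -0.8]
grip_width: 0.0855
finger_force: 0.0
```

Emit:
step_arm:
  rows:
    - {"xyz": [0.2, -0.88, 0], "rot": [0, 0, -0.182]}
    - {"xyz": [0.2, -0.88, 0], "rot": [0, 0, -0.182]}
    - {"xyz": [0.2, -0.88, 0], "rot": [0, 0, -0.182]}
    - {"xyz": [0.2, -0.88, 0], "rot": [0, 0, -0.182]}
    - {"xyz": [0.2, -0.88, 0], "rot": [0, 0, -0.182]}
    - {"xyz": [0.2, -0.88, 0], "rot": [0, 0, -0.182]}
    - {"xyz": [0.2, -0.88, 0], "rot": [0, 0, -0.182]}

```text
time: 6.7
position: [0.5108, -0.2326, 0.274]
eef_rot: [[0.248, 0.969, -0.001], [0.969, -0.248, 0.0], [0.0, -0.001, -1.0]]
contact_force: [-0.6, 0.2, 0.7]
grip_width: 0.0856
finger_force: 0.0
```

```bash
python3 - <<'E'
from cell import r, vision
from h import *
c=vision.read_camera("wrist");pickle.dump(c,open("w2.pkl","wb"))
cv2.imwrite("pics/w2.png",cv2.resize(cv2.convertScaleAbs(c["image"][:,:,::-1],alpha=1.8),(800,600),interpolation=cv2.INTER_CUBIC))
o=r.get_obs();print(o["time"],o["position"],np.round(o["eef_rot"],3),np.round(o["joints"],1),o["contact_force"])
E
```

```text
6.75 [ 0.51082655 -0.23253457  0.27409958] [[ 0.248  0.969 -0.001]
 [ 0.969 -0.248  0.   ]
 [ 0.    -0.001 -1.   ]] [-11.9  16.3  37.3 103.9 -10.9  63.5  14.8] [-0.09957359 -0.30596316  0.5214038 ]
```

View pics/w2.png

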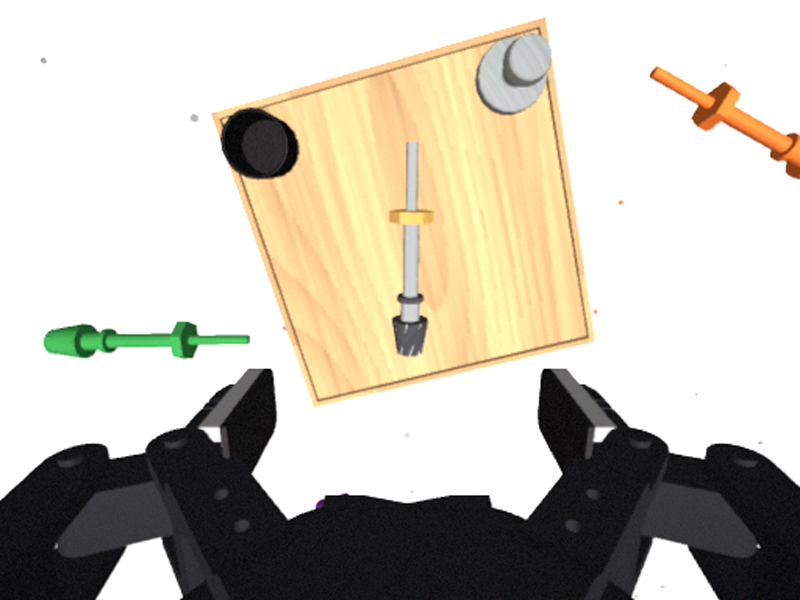

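The shaft is vertical in the wrist view: thin end (412,142), hexagon (411,217), flange (410,298), burr end (410,355). Both cups in the tray corners are clear of it.

```bash
python3 - <<'E'
from h import *
c=pickle.load(open("w2.pkl","rb"));f=1/1.5625
q=lambda u,v,z:ray(c,u*f,v*f,z)
a,b=q(412,142,.028),q(410,355,.035);d=(a-b)[:2];L=np.linalg.norm(d);e=d/L
print(a,b,L,np.degrees(np.arctan2(d[1],d[0])))
for n,p,x in(("thin",a,95),("burr",b,-95),("hex",q(411,217,.04),33),("flange",q(410.5,298,.035),-41.5)): print(n,p[:2].round(4),"origin:",(p[:2]-e*x/1000).round(4))
E
```

```text
[ 0.53905515 -0.13838325  0.028     ] [ 0.49133164 -0.31963089  0.035     ] 0.18742529290653806 75.24852550134389
thin [ 0.5391 -0.1384] origin: [ 0.5149 -0.2303]
burr [ 0.4913 -0.3196] origin: [ 0.5155 -0.2278]
hex [ 0.5233 -0.1969] origin: [ 0.5149 -0.2288]
flange [ 0.5053 -0.2666] origin: [ 0.5158 -0.2264]
```

Emit:
step_arm:
  rows:
    - {"xyz": [0.027, -0.005, -0.35], "rot": [0, 0, 0]}
    - {"xyz": [0.027, -0.005, -0.65], "rot": [0, 0, 0]}
    - {"xyz": [0.027, -0.005, -1], "rot": [0, 0, 0]}
    - {"xyz": [0.027, -0.005, -1], "rot": [0, 0, 0]}

```text
time: 7.08
position: [0.5097, -0.2306, 0.1478]
eef_rot: [[0.248, 0.969, -0.012], [0.969, -0.248, 0.004], [0.001, -0.012, -1.0]]
contact_force: [-1.0, 0.7, -0.2]
grip_width: 0.0852
finger_force: 0.0
```

Emit:
step_arm:
  rows:
    - {"xyz": [0, 0, -0.3], "rot": [0, 0, 0]}
    - {"xyz": [0, 0, -0.6], "rot": [0, 0, 0]}
    - {"xyz": [0, 0, -0.8], "rot": [0, 0, 0]}
    - {"xyz": [0, 0, -0.9], "rot": [0, 0, 0]}
    - {"xyz": [0, 0, -0.9], "rot": [0, 0, 0]}

```text
time: 7.5
position: [0.5136, -0.2331, 0.0457]
eef_rot: [[0.25, 0.968, -0.002], [0.968, -0.25, 0.001], [0.001, -0.003, -1.0]]
contact_force: [0.0, -0.3, 0.3]
grip_width: 0.0851
finger_force: 0.0
```

Emit:
step_arm:
  rows:
    - {"xyz": [0, 0, -0.1], "rot": [0, 0, 0]}
    - {"xyz": [0, 0, -0.2], "rot": [0, 0, 0]}
    - {"xyz": [0, 0, -0.295], "rot": [0, 0, 0]}
    - {"xyz": [0, 0, -0.295], "rot": [0, 0, 0]}
    - {"xyz": [0, 0, -0.295], "rot": [0, 0, 0]}
    - {"xyz": [0, 0, -0.295], "rot": [0, 0, 0]}

```text
time: 8.0
position: [0.5143, -0.234, 0.0114]
eef_rot: [[0.252, 0.968, 0.0], [0.968, -0.252, -0.0], [-0.0, 0.0, -1.0]]
contact_force: [-0.5, 0.3, 0.6]
grip_width: 0.0855
finger_force: 0.0
```

Emit:
step_arm:
  rows:
    - {"xyz": [0, 0, 0], "rot": [0, 0, 0]}
    - {"xyz": [0, 0, 0], "rot": [0, 0, 0]}
    - {"xyz": [0, 0, 0], "rot": [0, 0, 0]}
    - {"xyz": [0, 0, 0], "rot": [0, 0, 0]}
    - {"xyz": [0, 0, 0], "rot": [0, 0, 0]}
    - {"xyz": [0, 0, 0], "rot": [0, 0, 0]}
    - {"xyz": [0, 0, 0], "rot": [0, 0, 0]}
    - {"xyz": [0, 0, 0], "rot": [0, 0, 0]}
  grip: 1
  newtons: 50

```text
time: 8.67
position: [0.5142, -0.2338, 0.0113]
eef_rot: [[0.252, 0.968, 0.0], [0.968, -0.252, 0.0], [0.0, 0.0, -1.0]]
contact_force: [0.3, -0.4, 3.0]
grip_width: 0.0122
finger_force: 48.7
```

Emit:
step_arm:
  rows:
    - {"xyz": [0, 0, 0], "rot": [0, 0, 0]}
    - {"xyz": [0, 0, 0], "rot": [0, 0, 0]}
    - {"xyz": [0, 0, 0], "rot": [0, 0, 0]}

```text
time: 8.92
position: [0.5142, -0.2338, 0.0113]
eef_rot: [[0.252, 0.968, 0.0], [0.968, -0.252, -0.0], [0.0, 0.0, -1.0]]
contact_force: [-0.5, 0.5, 4.1]
grip_width: 0.0122
finger_force: 48.8
```

Emit:
step_arm:
  rows:
    - {"xyz": [0, 0, 0.1], "rot": [0, 0, 0]}
    - {"xyz": [0, 0, 0.3], "rot": [0, 0, 0]}
    - {"xyz": [0, 0, 0.55], "rot": [0, 0, 0]}
    - {"xyz": [0, 0, 0.8], "rot": [0, 0, 0]}
    - {"xyz": [0, 0, 1], "rot": [0, 0, 0]}
    - {"xyz": [0, 0, 1], "rot": [0, 0, 0]}

```text
time: 9.42
position: [0.5165, -0.2354, 0.1361]
eef_rot: [[0.252, 0.968, 0.007], [0.968, -0.252, -0.002], [-0.0, 0.008, -1.0]]
contact_force: [1.3, -0.4, -1.9]
grip_width: 0.0119
finger_force: 49.1
```

Emit:
step_arm:
  rows:
    - {"xyz": [0.01, 0.15, 0.2], "rot": [0, 0, 0.02]}
    - {"xyz": [0.02, 0.35, 0.5], "rot": [0, 0, 0.05]}
    - {"xyz": [0.04, 0.6, 0.8], "rot": [0, 0, 0.09]}
    - {"xyz": [0.06, 0.9, 0.99], "rot": [0, 0, 0.13]}
    - {"xyz": [0.06, 0.9, 0.99], "rot": [0, 0, 0.16]}

```text
time: 9.83
position: [0.5238, -0.1202, 0.2537]
eef_rot: [[-0.258, 0.966, 0.006], [0.966, 0.258, 0.003], [0.001, 0.006, -1.0]]
contact_force: [0.6, 0.3, -2.1]
grip_width: 0.0122
finger_force: 49.2
```

Emit:
step_arm:
  rows:
    - {"xyz": [0.01, 0.2, 0], "rot": [0, 0, 0.03]}
    - {"xyz": [0.02, 0.4, 0], "rot": [0, 0, 0.065]}
    - {"xyz": [0.04, 0.6, 0], "rot": [0, 0, 0.1]}
    - {"xyz": [0.05, 0.8, 0], "rot": [0, 0, 0.13]}
    - {"xyz": [0.06, 0.95, 0], "rot": [0, 0, 0.16]}

```text
time: 10.25
position: [0.5277, -0.0095, 0.2494]
eef_rot: [[-0.687, 0.727, -0.001], [0.727, 0.687, 0.001], [0.001, -0.001, -1.0]]
contact_force: [0.2, 0.8, -1.8]
grip_width: 0.0122
finger_force: 49.2
```

Emit:
step_arm:
  rows:
    - {"xyz": [0.01, 0.2, 0], "rot": [0, 0, 0.03]}
    - {"xyz": [0.02, 0.4, 0], "rot": [0, 0, 0.065]}
    - {"xyz": [0.04, 0.6, 0], "rot": [0, 0, 0.1]}
    - {"xyz": [0.05, 0.8, 0], "rot": [0, 0, 0.13]}
    - {"xyz": [0.06, 0.95, 0], "rot": [0, 0, 0.16]}

```text
time: 10.67
position: [0.5348, 0.1043, 0.2493]
eef_rot: [[-0.952, 0.306, -0.002], [0.306, 0.952, 0.0], [0.001, -0.0, -1.0]]
contact_force: [0.9, 0.2, -1.5]
grip_width: 0.0119
finger_force: 49.2
```

Emit:
step_arm:
  rows:
    - {"xyz": [0.02, 0.2, 0], "rot": [0, 0, 0.03]}
    - {"xyz": [0.03, 0.4, 0], "rot": [0, 0, 0.065]}
    - {"xyz": [0.05, 0.6, 0], "rot": [0, 0, 0.1]}
    - {"xyz": [0.06, 0.8, 0], "rot": [0, 0, 0.13]}
    - {"xyz": [0.072, 0.91, 0], "rot": [0, 0, 0.162]}
    - {"xyz": [0.072, 0.91, 0], "rot": [0, 0, 0.162]}
    - {"xyz": [0.072, 0.91, 0], "rot": [0, 0, 0.162]}
    - {"xyz": [0.072, 0.91, 0], "rot": [0, 0, 0.162]}

```text
time: 11.33
position: [0.5441, 0.2098, 0.2494]
eef_rot: [[-0.982, -0.187, -0.001], [-0.187, 0.982, -0.001], [0.001, -0.001, -1.0]]
contact_force: [0.4, -0.7, -1.0]
grip_width: 0.012
finger_force: 49.2
```

```bash
python3 - <<'E'
from cell import r, vision
from h import *
d={n:vision.read_camera(n) for n in("wrist","top","scene")};pickle.dump(d,open("w3.pkl","wb"));c=d["wrist"]
w=cv2.resize(cv2.convertScaleAbs(c["image"][:,:,::-1],alpha=1.8),(520,390),interpolation=cv2.INTER_AREA)
def crop(n,u,v,wd=50,h=70):
    return cv2.resize(cv2.convertScaleAbs(d[n]["image"][v-h:v+h,u-wd:u+wd,::-1],alpha=2),(279,390),interpolation=cv2.INTER_CUBIC)
cv2.imwrite("pics/w3.png",np.hstack([w,crop("scene",340,210)]))
o=r.get_obs();print(o["time"],o["position"],np.round(o["eef_rot"],3),np.round(o["joints"],1),o["contact_force"],o["grip_width"])
E
```

```text
11.4833 [0.54442224 0.20986417 0.24987105] [[-0.982 -0.188 -0.   ]
 [-0.188  0.982 -0.001]
 [ 0.    -0.001 -1.   ]] [-32.4  17.7   6.4 101.2  -2.2  61.3  75.6] [-0.13122804 -0.82114389 -1.89854964] 0.012480440158756384
```

View pics/w3.png

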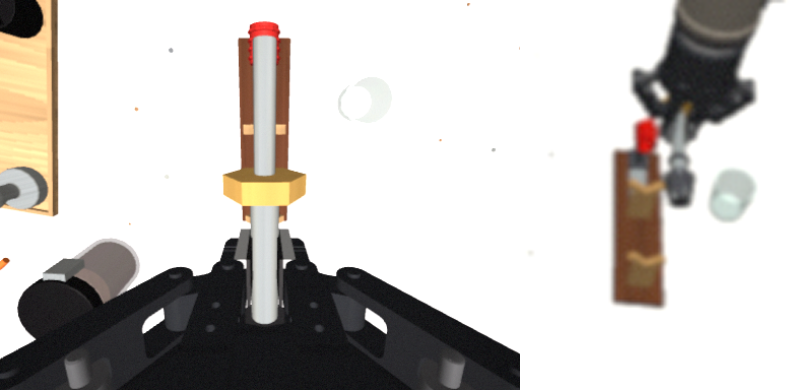

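Wrist view: shaft held level along the notch line, with the thin end (264,38) over the red cap side and the hexagon at (264,188). The scene crop shows the burr on the far side. Next I check the tilt and axial offset numerically.

```bash
python3 - <<'E'
from h import *
d=pickle.load(open("w3.pkl","rb"));c=d["wrist"];k=520/512
T=np.array([.5444,.2099,.2499]);e=np.array([-.982,-.188,0]);
for x,rz in((95,0),(28,0),(38,0),(95,5),(95,-5)):
    P=T+e*(x+5.5)/1000+[0,0,.0117+rz/1000];print(x,rz,(proj(c,P)*k).round(1))
# tops of thin end: edges
im=c["image"];g=cv2.cvtColor(im,cv2.COLOR_RGB2GRAY)
print("row near end col profile",[int(v) for v in g[30:60:2,260]])
hsv=cv2.cvtColor(im,cv2.COLOR_RGB2HSV)
m=(hsv[...,0]>15)&(hsv[...,0]<32)&(hsv[...,1]>100)&(hsv[...,2]>60);m[:150]=0;m[:,:215]=0;m[:,305:]=0
ys,xs=np.nonzero(m);print("hex",xs.min()*k,xs.max()*k,ys.min()*k,ys.max()*k)
# cradle in this view: base near corners (239,39),(291,39); thin saddle tips
q=lambda u,v,z:ray(c,u/k,v/k,z)[:2].round(4)
print("base corners",q(239,39,.012),q(291,39,.012),"thin tips",q(242,130,.085),q(286,130,.085))
E
```

```text
95 0 [262.   31.3]
28 0 [262.4 191. ]
38 0 [262.3 169.9]
95 5 [261.9  27.5]
95 -5 [262.1  34.7]
row near end col profile [82, 83, 84, 118, 119, 119, 119, 118, 119, 120, 120, 120, 120, 120, 119]
hex 222.421875 304.6875 167.578125 221.40625
base corners [0.3957 0.1516] [0.384  0.2127] thin tips [0.4957 0.1778] [0.4871 0.223 ]
```

```bash
python3 - <<'E'
from h import *
from scipy.optimize import least_squares
d=pickle.load(open("w3.pkl","rb"));c=d["wrist"]
T=np.array([.5444,.2099,.2499]);e=np.array([-.982,-.188,0]);n=np.array([.188,-.982,0]);k=520/512
R=17/np.cos(np.pi/6)
def pts(g,h,tilt):
    ee=e*np.cos(tilt)+np.array([0,0,np.sin(tilt)]);up=np.array([0,0,1])*np.cos(tilt)-e*np.sin(tilt)
    O=T+[0,0,h/1000]
    hx=np.array([proj(c,O+(ee*(x+g)+R*(np.cos(a)*n+np.sin(a)*up))/1000) for x in(28,38) for a in np.arange(6)*np.pi/3])*k
    end=max([proj(c,O+(ee*(95+g)+5*(np.cos(a)*n+np.sin(a)*up))/1000)[1]*-1 for a in np.arange(0,6.28,.3)])*-k
    return hx[:,1].min(),hx[:,1].max(),hx[:,0].max()-hx[:,0].min(),end
obs=np.array([167.1,222,83,36])
for p in((5.5,11.7,0),(3.6,11.7,0),(5.5,11.7,-.05)):print(p,np.round(pts(*p),1))
s=least_squares(lambda p:np.array(pts(*p))-obs,[5,11.7,0],x_scale=[1,1,.01]);print("fit g,h,tilt deg",s.x[0],s.x[1],np.degrees(s.x[2]),s.fun.round(1))
E
```

```text
(5.5, 11.7, 0) [164.  201.3  85.6  27.6]
(3.6, 11.7, 0) [167.6 205.7  85.2  33. ]
(5.5, 11.7, -0.05) [165.1 198.3  84.2  31. ]
fit g,h,tilt deg 2.0629540099362957 4.389251632864502 14.705823883569701 [-1.2 -0.9  3.5  1.6]
```

Emit:
step_arm:
  rows:
    - {"xyz": [-0.006, 0.008, -0.1], "rot": [0, 0, 0.002]}
    - {"xyz": [-0.006, 0.008, -0.3], "rot": [0, 0, 0.002]}
    - {"xyz": [-0.006, 0.008, -0.5], "rot": [0, 0, 0.002]}
    - {"xyz": [-0.006, 0.008, -0.7], "rot": [0, 0, 0.002]}
    - {"xyz": [-0.006, 0.008, -0.85], "rot": [0, 0, 0.002]}
    - {"xyz": [-0.006, 0.008, -1], "rot": [0, 0, 0.002]}
    - {"xyz": [-0.006, 0.008, -1], "rot": [0, 0, 0.002]}

```text
time: 12.07
position: [0.5408, 0.2108, 0.1256]
eef_rot: [[-0.981, -0.196, -0.006], [-0.196, 0.981, -0.003], [0.007, -0.002, -1.0]]
contact_force: [-0.6, 0.8, -1.8]
grip_width: 0.0125
finger_force: 49.2
```

Emit:
step_arm:
  rows:
    - {"xyz": [0, 0, -0.07], "rot": [0, 0, 0]}
    - {"xyz": [0, 0, -0.14], "rot": [0, 0, 0]}
    - {"xyz": [0, 0, -0.2], "rot": [0, 0, 0]}
    - {"xyz": [0, 0, -0.26], "rot": [0, 0, 0]}
    - {"xyz": [0, 0, -0.32], "rot": [0, 0, 0]}
    - {"xyz": [0, 0, -0.36], "rot": [0, 0, 0]}
    - {"xyz": [0, 0, -0.36], "rot": [0, 0, 0]}
    - {"xyz": [0, 0, -0.36], "rot": [0, 0, 0]}

```text
time: 12.73
position: [0.5435, 0.2123, 0.0865]
eef_rot: [[-0.98, -0.197, -0.0], [-0.197, 0.98, -0.0], [0.0, -0.0, -1.0]]
contact_force: [0.0, -0.0, -1.4]
grip_width: 0.0117
finger_force: 49.2
```

```bash
python3 - <<'E'
from cell import r, vision
from h import *
d={n:vision.read_camera(n) for n in("wrist","top","scene")};pickle.dump(d,open("w4.pkl","wb"));c=d["wrist"]
w=cv2.convertScaleAbs(c["image"][:,:,::-1],alpha=1.8)
def crop(n,u,v,wd=36,h=48):
    return cv2.resize(cv2.convertScaleAbs(d[n]["image"][v-h:v+h,u-wd:u+wd,::-1],alpha=2),(288,384),interpolation=cv2.INTER_CUBIC)
cv2.imwrite("pics/w4.png",np.hstack([w,crop("scene",335,215)]))
o=r.get_obs();print(o["time"],o["position"],np.round(o["eef_rot"],3),o["contact_force"],o["grip_width"])
E
```

```text
12.8833 [0.54396536 0.21251587 0.08715639] [[-0.98  -0.197  0.001]
 [-0.197  0.98   0.   ]
 [-0.001  0.    -1.   ]] [ 0.70863784 -0.31087079 -1.90012492] 0.012072542678533405
```

View pics/w4.png

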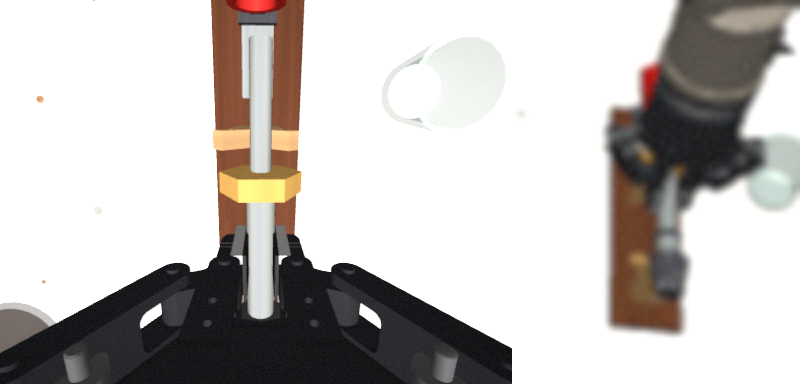

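Wrist view: thin saddle spans cols 214–299 (centre 256.5) at rows 130–150. The shaft is at col 260, so about 1.7 mm too far towards +y. The burr is beyond the far saddle.

```bash
python3 - <<'E'
from h import *
c=pickle.load(open("w4.pkl","rb"))["wrist"]
e=np.array([-.9816,-.1908]);O=np.array([.540,.2104]);n=np.array([-e[1],e[0]])
f=lambda u,v,z:(lambda p:((p[:2]-O)@e*1e3,(p[:2]-O)@n*1e3))(ray(c,u,v,z))
g=cv2.cvtColor(c["image"],cv2.COLOR_RGB2HSV)
col=222;print("sat/val col",col,[(v,*g[v,col].tolist()) for v in range(124,156,2)])
print("saddle rows z85",f(216,130,.085),f(216,150,.085),f(297,130,.085),f(297,150,.085))
print("hex front top z.116",f(260,167.5,.116),"thin end top z.104",f(260,37,.104),"z.099",f(260,37,.099))
print("cap front",f(256,12,.09))
E
```

```text
sat/val col 222 [(124, 9, 156, 72), (126, 8, 152, 72), (128, 10, 159, 72), (130, 15, 118, 110), (132, 15, 117, 150), (134, 15, 115, 149), (136, 16, 117, 146), (138, 16, 118, 143), (140, 16, 117, 142), (142, 15, 116, 141), (144, 15, 115, 142), (146, 16, 115, 142), (148, 16, 116, 145), (150, 15, 122, 125), (152, 10, 147, 71), (154, 10, 147, 71)]
saddle rows z85 (np.float64(55.501881380504926), np.float64(20.262930573685125)) (np.float64(45.58927911465105), np.float64(20.61316555861374)) (np.float64(55.75086901527356), np.float64(-20.040837901056637)) (np.float64(45.84033264112948), np.float64(-20.44573323323534))
hex front top z.116 (np.float64(42.38819131441959), np.float64(-1.7003680402453825)) thin end top z.104 (np.float64(92.73335227503486), np.float64(-1.3992237966935182)) z.099 (np.float64(93.9387031880583), np.float64(-1.3931618213495442))
cap front (np.float64(105.85072090376885), np.float64(0.40943762155049024))
```

Emit:
step_arm:
  rows:
    - {"xyz": [0.003, -0.013, 0], "rot": [0, 0, -0.002]}
    - {"xyz": [0.003, -0.013, -0.03], "rot": [0, 0, -0.002]}
    - {"xyz": [0.003, -0.013, -0.06], "rot": [0, 0, -0.002]}
    - {"xyz": [0.003, -0.013, -0.09], "rot": [0, 0, -0.002]}
    - {"xyz": [0.003, -0.013, -0.12], "rot": [0, 0, -0.002]}
    - {"xyz": [0.003, -0.013, -0.15], "rot": [0, 0, -0.002]}
    - {"xyz": [0.003, -0.013, -0.17], "rot": [0, 0, -0.002]}
    - {"xyz": [0.003, -0.013, -0.17], "rot": [0, 0, -0.002]}

```text
time: 13.55
position: [0.5436, 0.2106, 0.0656]
eef_rot: [[-0.982, -0.191, -0.001], [-0.191, 0.982, -0.001], [0.001, -0.0, -1.0]]
contact_force: [-0.4, -0.8, -1.9]
grip_width: 0.012
finger_force: 49.2
```

Emit:
step_arm:
  rows:
    - {"xyz": [0, 0, 0], "rot": [0, 0, 0]}
    - {"xyz": [0, 0, 0], "rot": [0, 0, 0]}
    - {"xyz": [0, 0, 0], "rot": [0, 0, 0]}

```text
time: 13.8
position: [0.5441, 0.2108, 0.0665]
eef_rot: [[-0.982, -0.191, 0.0], [-0.191, 0.982, 0.0], [-0.0, 0.0, -1.0]]
contact_force: [-0.1, 0.6, -0.5]
grip_width: 0.0122
finger_force: 49.2
```

Emit:
step_arm:
  rows:
    - {"xyz": [0, 0, -0.006], "rot": [0, 0, 0]}
    - {"xyz": [0, 0, -0.012], "rot": [0, 0, 0]}
    - {"xyz": [0, 0, -0.018], "rot": [0, 0, 0]}
    - {"xyz": [0, 0, -0.018], "rot": [0, 0, 0]}
    - {"xyz": [0, 0, -0.018], "rot": [0, 0, 0]}

```text
time: 14.22
position: [0.5443, 0.2106, 0.0644]
eef_rot: [[-0.982, -0.19, 0.0], [-0.19, 0.982, -0.0], [-0.0, -0.0, -1.0]]
contact_force: [-1.0, -0.5, 0.9]
grip_width: 0.012
finger_force: 49.6
```

Emit:
step_arm:
  rows:
    - {"xyz": [0, 0, -0.005], "rot": [0, 0, 0]}
    - {"xyz": [0, 0, -0.01], "rot": [0, 0, 0]}
    - {"xyz": [0, 0, -0.01], "rot": [0, 0, 0]}
    - {"xyz": [0, 0, -0.01], "rot": [0, 0, 0]}

```text
time: 14.55
position: [0.5446, 0.2102, 0.0638]
eef_rot: [[-0.982, -0.19, 0.001], [-0.19, 0.982, -0.0], [-0.001, -0.0, -1.0]]
contact_force: [-1.2, -3.4, 7.8]
grip_width: 0.0122
finger_force: 50.2
```

Emit:
step_arm:
  rows:
    - {"xyz": [0, 0, 0], "rot": [0, 0, 0]}
    - {"xyz": [0, 0, 0], "rot": [0, 0, 0]}
    - {"xyz": [0, 0, 0], "rot": [0, 0, 0]}
    - {"xyz": [0, 0, 0], "rot": [0, 0, 0]}
    - {"xyz": [0, 0, 0], "rot": [0, 0, 0]}
    - {"xyz": [0, 0, 0], "rot": [0, 0, 0]}
    - {"xyz": [0, 0, 0], "rot": [0, 0, 0]}
    - {"xyz": [0, 0, 0], "rot": [0, 0, 0]}
  grip: -1

```text
time: 15.22
position: [0.5439, 0.2108, 0.0629]
eef_rot: [[-0.982, -0.191, -0.0], [-0.191, 0.982, -0.0], [0.0, 0.0, -1.0]]
contact_force: [-0.3, 1.0, -0.0]
grip_width: 0.0852
finger_force: 0.0
```

Emit:
step_arm:
  rows:
    - {"xyz": [0, 0, 0.1], "rot": [0, 0, 0]}
    - {"xyz": [0, 0, 0.25], "rot": [0, 0, 0]}
    - {"xyz": [0, 0, 0.5], "rot": [0, 0, 0]}
    - {"xyz": [0, 0, 0.75], "rot": [0, 0, 0]}
    - {"xyz": [0, 0, 1], "rot": [0, 0, 0]}

```text
time: 15.63
position: [0.5437, 0.2106, 0.185]
eef_rot: [[-0.982, -0.19, -0.0], [-0.19, 0.982, -0.0], [0.0, -0.0, -1.0]]
contact_force: [0.6, 1.1, -0.6]
grip_width: 0.0852
finger_force: 0.0
```

Emit:
step_arm:
  rows:
    - {"xyz": [-0.3, -0.05, 0.15], "rot": [0, 0, 0]}
    - {"xyz": [-0.6, -0.1, 0.3], "rot": [0, 0, 0]}
    - {"xyz": [-0.6, -0.11, 0.3], "rot": [0, 0, 0]}
    - {"xyz": [-0.6, -0.11, 0.3], "rot": [0, 0, 0]}
    - {"xyz": [-0.6, -0.11, 0.3], "rot": [0, 0, 0]}

```text
time: 16.05
position: [0.4724, 0.1977, 0.2199]
eef_rot: [[-0.982, -0.191, 0.002], [-0.191, 0.982, 0.001], [-0.002, 0.001, -1.0]]
contact_force: [0.1, 0.9, -0.1]
grip_width: 0.0859
finger_force: 0.0
```

```bash
python3 - <<'E'
from cell import r, vision
from h import *
d={n:vision.read_camera(n) for n in("wrist","top","scene")};pickle.dump(d,open("w5.pkl","wb"));c=d["wrist"]
w=cv2.convertScaleAbs(c["image"][:,:,::-1],alpha=1.8)
def crop(n,u,v,wd=36,h=48):
    return cv2.resize(cv2.convertScaleAbs(d[n]["image"][v-h:v+h,u-wd:u+wd,::-1],alpha=2),(288,384),interpolation=cv2.INTER_CUBIC)
cv2.imwrite("pics/w5.png",np.hstack([w,crop("scene",335,215)]))
o=r.get_obs();print(o["time"],o["position"],np.round(o["eef_rot"],3),o["contact_force"],o["grip_width"])
E
```

```text
16.2 [0.47252906 0.19757935 0.21854415] [[-0.982 -0.19  -0.   ]
 [-0.19   0.982 -0.   ]
 [ 0.001 -0.    -1.   ]] [-0.51254308  0.44095921  0.65541599] 0.08526418775236023
```

View pics/w5.png

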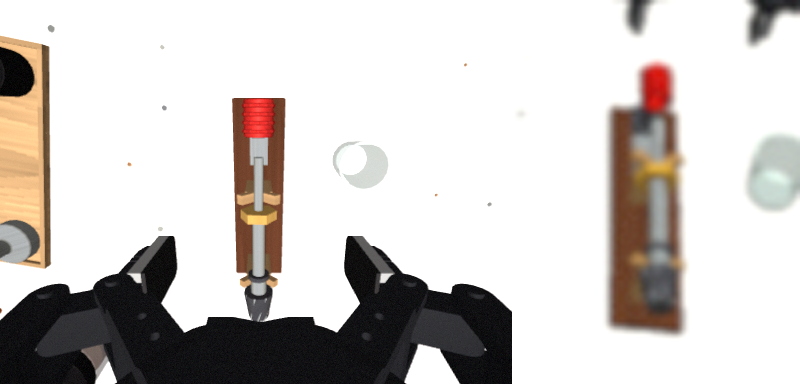

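The shaft lies in both notches: thin end (258,158), hexagon (258,216) just behind the thin saddle (258,198), and burr (258,300) beyond the burr saddle (258,282). The cap is back at (258,118). A quick numeric check comes before pushing the cap.

```bash
python3 - <<'E'
from h import *
d=pickle.load(open("w5.pkl","rb"));c=d["wrist"]
e=np.array([-.9816,-.1908]);O=np.array([.540,.2104]);n=np.array([-e[1],e[0]])
f=lambda u,v,z:(lambda p:(round((p[:2]-O)@e*1e3,1),round((p[:2]-O)@n*1e3,1)))(ray(c,u,v,z))
g=cv2.cvtColor(c["image"],cv2.COLOR_RGB2GRAY)
print([(v,int(g[v,258])) for v in range(150,170)])
hsv=cv2.cvtColor(c["image"],cv2.COLOR_RGB2HSV);red=((hsv[...,0]<4)|(hsv[...,0]>176))&(hsv[...,1]>180)&(hsv[...,2]>50)
_,_,st,ce=cv2.connectedComponentsWithStats(red.astype(np.uint8));i=st[1:,4].argmax()+1;x,y,w,h,a=st[i];print(st[i])
print("cap sides",f(x,y+h/2,.075),f(x+w,y+h/2,.075),"mouth",f(x+w/2,y+h,.09),"rear",f(x+w/2,y,.08))
print("thin end",f(258,158,.08),"saddle rows",f(238,193,.085),f(238,203,.085),"burr end top",f(258,320,.087),"axis at flange",f(258.5,275,.087))
E
```

```text
[(150, 105), (151, 107), (152, 107), (153, 105), (154, 106), (155, 107), (156, 96), (157, 69), (158, 91), (159, 108), (160, 109), (161, 106), (162, 107), (163, 107), (164, 107), (165, 107), (166, 108), (167, 108), (168, 107), (169, 107)]
[ 242   98   33   40 1173]
cap sides (np.float64(132.4), np.float64(16.4)) (np.float64(132.4), np.float64(-16.1)) mouth (np.float64(114.2), np.float64(0.1)) rear (np.float64(150.8), np.float64(0.1))
thin end (np.float64(93.6), np.float64(0.7)) saddle rows (np.float64(58.5), np.float64(21.1)) (np.float64(47.8), np.float64(21.3)) burr end top (np.float64(-93.7), np.float64(1.0)) axis at flange (np.float64(-34.8), np.float64(0.3))
```

Emit:
step_arm:
  rows:
    - {"xyz": [-0.25, -0.05, -0.2], "rot": [0, 0, 0]}
    - {"xyz": [-0.517, -0.103, -0.4], "rot": [0, 0, 0]}
    - {"xyz": [-0.517, -0.103, -0.6], "rot": [0, 0, 0]}
    - {"xyz": [-0.517, -0.103, -0.6], "rot": [0, 0, 0]}
    - {"xyz": [-0.517, -0.103, -0.6], "rot": [0, 0, 0]}

```text
time: 16.62
position: [0.4101, 0.185, 0.1463]
eef_rot: [[-0.982, -0.19, -0.002], [-0.19, 0.982, -0.002], [0.002, -0.001, -1.0]]
contact_force: [0.3, 0.4, 0.5]
grip_width: 0.0856
finger_force: 0.0
```

Emit:
step_arm:
  rows:
    - {"xyz": [0, 0, -0.2], "rot": [0, 0, 0]}
    - {"xyz": [0, 0, -0.4], "rot": [0, 0, 0]}
    - {"xyz": [0, 0, -0.55], "rot": [0, 0, 0]}
    - {"xyz": [0, 0, -0.65], "rot": [0, 0, 0]}
    - {"xyz": [0, 0, -0.73], "rot": [0, 0, 0]}
    - {"xyz": [0, 0, -0.73], "rot": [0, 0, 0]}
    - {"xyz": [0, 0, -0.73], "rot": [0, 0, 0]}

```text
time: 17.2
position: [0.4112, 0.1857, 0.0599]
eef_rot: [[-0.982, -0.19, 0.001], [-0.19, 0.982, 0.0], [-0.001, 0.0, -1.0]]
contact_force: [0.5, 0.5, 0.0]
grip_width: 0.0854
finger_force: 0.0
```

Emit:
step_arm:
  rows:
    - {"xyz": [0, 0, 0], "rot": [0, 0, 0]}
    - {"xyz": [0, 0, 0], "rot": [0, 0, 0]}
    - {"xyz": [0, 0, 0], "rot": [0, 0, 0]}
    - {"xyz": [0, 0, 0], "rot": [0, 0, 0]}
    - {"xyz": [0, 0, 0], "rot": [0, 0, 0]}
    - {"xyz": [0, 0, 0], "rot": [0, 0, 0]}
    - {"xyz": [0, 0, 0], "rot": [0, 0, 0]}
    - {"xyz": [0, 0, 0], "rot": [0, 0, 0]}
  grip: 1
  newtons: 40

```text
time: 17.87
position: [0.4106, 0.1837, 0.0601]
eef_rot: [[-0.982, -0.19, 0.001], [-0.19, 0.982, -0.001], [-0.0, -0.001, -1.0]]
contact_force: [-0.9, -6.7, 10.6]
grip_width: 0.0278
finger_force: 40.4
```

Emit:
step_arm:
  rows:
    - {"xyz": [0.05, 0.01, 0], "rot": [0, 0, 0]}
    - {"xyz": [0.1, 0.02, 0], "rot": [0, 0, 0]}
    - {"xyz": [0.15, 0.029, 0], "rot": [0, 0, 0]}
    - {"xyz": [0.2, 0.039, 0], "rot": [0, 0, 0]}
    - {"xyz": [0.25, 0.049, 0], "rot": [0, 0, 0]}
    - {"xyz": [0.29, 0.056, 0], "rot": [0, 0, 0]}
    - {"xyz": [0.29, 0.056, 0], "rot": [0, 0, 0]}

```text
time: 18.45
position: [0.4462, 0.1906, 0.0602]
eef_rot: [[-0.982, -0.189, 0.001], [-0.189, 0.982, -0.001], [-0.001, -0.001, -1.0]]
contact_force: [1.3, -4.5, 8.5]
grip_width: 0.0282
finger_force: 40.1
```

Moved 36 mm; about 6 mm left until the home stop.

Emit:
step_arm:
  rows:
    - {"xyz": [0.02, 0.004, 0], "rot": [0, 0, 0]}
    - {"xyz": [0.04, 0.008, 0], "rot": [0, 0, 0]}
    - {"xyz": [0.05, 0.01, 0], "rot": [0, 0, 0]}
    - {"xyz": [0.06, 0.012, 0], "rot": [0, 0, 0]}
    - {"xyz": [0.06, 0.012, 0], "rot": [0, 0, 0]}
    - {"xyz": [0.06, 0.012, 0], "rot": [0, 0, 0]}

```text
time: 18.95
position: [0.4518, 0.1916, 0.0601]
eef_rot: [[-0.982, -0.19, -0.001], [-0.19, 0.982, -0.002], [0.001, -0.002, -1.0]]
contact_force: [-4.1, -5.9, 12.2]
grip_width: 0.028
finger_force: 40.6
```

Emit:
step_arm:
  rows:
    - {"xyz": [0.01, 0.002, 0], "rot": [0, 0, 0]}
    - {"xyz": [0.015, 0.003, 0], "rot": [0, 0, 0]}
    - {"xyz": [0.015, 0.003, 0], "rot": [0, 0, 0]}
    - {"xyz": [0.015, 0.003, 0], "rot": [0, 0, 0]}

```text
time: 19.28
position: [0.4518, 0.1917, 0.0601]
eef_rot: [[-0.982, -0.19, -0.004], [-0.19, 0.982, -0.003], [0.005, -0.002, -1.0]]
contact_force: [-8.5, -6.6, 18.7]
grip_width: 0.0281
finger_force: 41.4
```

The cap is at its home stop: the position no longer changes and the force rises. Release, rise, and check.

Emit:
step_arm:
  rows:
    - {"xyz": [-0.015, -0.003, 0], "rot": [0, 0, 0]}
    - {"xyz": [-0.015, -0.003, 0], "rot": [0, 0, 0]}

```text
time: 19.45
position: [0.4517, 0.1917, 0.0602]
eef_rot: [[-0.982, -0.19, -0.0], [-0.19, 0.982, -0.002], [0.001, -0.002, -1.0]]
contact_force: [-1.8, -6.1, 11.1]
grip_width: 0.0281
finger_force: 40.5
```

Emit:
step_arm:
  rows:
    - {"xyz": [0, 0, 0], "rot": [0, 0, 0]}
    - {"xyz": [0, 0, 0], "rot": [0, 0, 0]}
    - {"xyz": [0, 0, 0], "rot": [0, 0, 0]}
    - {"xyz": [0, 0, 0], "rot": [0, 0, 0]}
    - {"xyz": [0, 0, 0], "rot": [0, 0, 0]}
    - {"xyz": [0, 0, 0], "rot": [0, 0, 0]}
    - {"xyz": [0, 0, 0], "rot": [0, 0, 0]}
  grip: -1

```text
time: 20.03
position: [0.4519, 0.1935, 0.0592]
eef_rot: [[-0.982, -0.191, -0.0], [-0.191, 0.982, -0.0], [0.0, -0.0, -1.0]]
contact_force: [-0.1, 0.5, 0.6]
grip_width: 0.0853
finger_force: 0.0
```

Emit:
step_arm:
  rows:
    - {"xyz": [0, 0, 0.1], "rot": [0, 0, 0]}
    - {"xyz": [0, 0, 0.3], "rot": [0, 0, 0]}
    - {"xyz": [0, 0, 0.6], "rot": [0, 0, 0]}
    - {"xyz": [0, 0, 0.85], "rot": [0, 0, 0]}
    - {"xyz": [0, 0, 1], "rot": [0, 0, 0]}
    - {"xyz": [0, 0, 1], "rot": [0, 0, 0]}

```text
time: 20.53
position: [0.4543, 0.1946, 0.1834]
eef_rot: [[-0.982, -0.19, 0.006], [-0.19, 0.982, 0.004], [-0.007, 0.003, -1.0]]
contact_force: [0.6, 0.1, -0.7]
grip_width: 0.0858
finger_force: 0.0
```

Emit:
step_arm:
  rows:
    - {"xyz": [0.1, 0.02, 0.2], "rot": [0, 0, 0]}
    - {"xyz": [0.17, 0.03, 0.34], "rot": [0, 0, 0]}
    - {"xyz": [0.17, 0.03, 0.34], "rot": [0, 0, 0]}
    - {"xyz": [0.17, 0.03, 0.34], "rot": [0, 0, 0]}
    - {"xyz": [0.17, 0.03, 0.34], "rot": [0, 0, 0]}

```text
time: 20.95
position: [0.4713, 0.1966, 0.2188]
eef_rot: [[-0.982, -0.191, -0.002], [-0.191, 0.982, -0.001], [0.002, -0.001, -1.0]]
contact_force: [-0.7, -0.5, -1.1]
grip_width: 0.0851
finger_force: 0.0
```

```bash
python3 - <<'E'
from cell import r, vision
from h import *
c=vision.read_camera("wrist")
cv2.imwrite("pics/w6.png",cv2.convertScaleAbs(c["image"][:,:,::-1],alpha=1.8))
e=np.array([-.9816,-.1908]);O=np.array([.540,.2104]);n=np.array([-e[1],e[0]])
f=lambda u,v,z:(lambda p:(round((p[:2]-O)@e*1e3,1),round((p[:2]-O)@n*1e3,1)))(ray(c,u,v,z))
hsv=cv2.cvtColor(c["image"],cv2.COLOR_RGB2HSV);red=((hsv[...,0]<4)|(hsv[...,0]>176))&(hsv[...,1]>180)&(hsv[...,2]>50)
_,_,st,ce=cv2.connectedComponentsWithStats(red.astype(np.uint8));i=st[1:,4].argmax()+1;x,y,w,h,a=st[i];print(st[i])
print("cap mid",f(x+w/2,y+h/2,.083),"mouth",f(x+w/2,y+h,.09),"rear",f(x+w/2,y,.08))
o=r.get_obs();print(o["time"],o["position"],o["contact_force"],o["grip_width"])
E
```

```text
[ 244  144   32   38 1099]
cap mid (np.float64(91.0), np.float64(-0.3)) mouth (np.float64(73.2), np.float64(-0.3)) rear (np.float64(109.4), np.float64(-0.3))
21.0 [0.47107872 0.19652083 0.21859425] [-0.90043613  0.24719075 -0.48601911] 0.08526706746704285
```

View pics/w6.png

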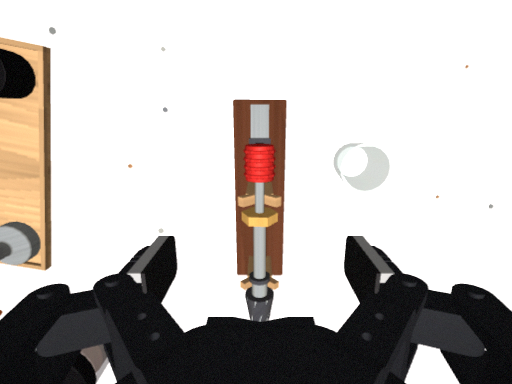

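The cap is home over the thin end at (259,163). It travelled 41–42 mm to its stop. The shaft rests in both notches and the gripper is clear.

```bash
python3 -c "
from cell import r
print(r.job_done())"
```

```text
the job is handed in; nothing more can be done
None
```

I handed the job in at 21 s: the shaft lies in both notches with its thin end to the cap, the cap is pushed home to its stop and released, and the bystanders were left alone; no verdict was shown.

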